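# Index the sample carousel to the next tube

## Task

Two six-place sample carousels stand on the bench. Turn the carousel with the blue grip bar one click clockwise (seen from above), so that its blue tube rests in its detent in front of the reader head, and let go. Leave the carousel with the yellow grip bar as it is.

Things in the scene. Friction and masses are not known exactly. Their poses are not given: they have to be found in the camera images.
- blue_carousel_grip (a point): Point on the vertical turning axis of the carousel to be turned, 100 mm above the bench, at a good height to grip its blue bar. Bar: 54 mm long, 14 wide, from 76 to 118 mm above the bench, fixed on a round aluminium turret (136 mm across, deck 58 mm above the bench) that turns on a fixed base. x of this point lies along the bar and points towards the blue tube; z is up.
- blue_carousel_blue_tube (a point): Top of the only blue one of this turret's six tubes (five white), 71 mm above the bench, 52 mm from the axis, 60 degrees apart. It starts one position (60 degrees) counterclockwise from above of the read spot. Detent every 60 degrees: a spring resists with up to about 0.15 N m on leaving one, less and less until half way, then pulls the turret into the next.
- blue_carousel_read_spot (a point): Fixed point in front of this carousel's reader head, 52 mm from the turning axis, 71 mm above the bench, where the top of the tube being read stands. The reader head is a fixed grey block, 44 mm wide, with a dark window and an orange arrow on top towards the turret; it begins 86 mm from the axis and rises to 82 mm above the bench.
- yellow_carousel_turret (a joint): Angle of the turret of the other, otherwise identical carousel, the one with the yellow grip bar; rad, clockwise from above positive, about 0 at the start. To be left alone.

How it is judged:
By the outcome, as a careful person would: the job done as asked, in the order asked, and still so for the second after the job is handed in, with the robot touching nothing.
It also fails if it takes over 29 s, if anything falls off the work surface, if the arm or the gripper's body presses on something with over 40 N, if the wrist force passes 120 N, or if a joint passes its speed limit or range.

## Robot

A 6-joint arm with a two-finger parallel gripper is mounted at the origin on a cart in front of the work surface, level with it; the furniture and walls round the work are solid. World frame = base frame: x ahead of the robot, y to its left, z up, the work surface at z = 0. Lengths are in mm, angles in rad, forces in N, time in s.
With the tool pointing down it reaches from about 350 to 925 mm from the base axis. Payload 6.4 kg.
Tool frame: the origin (TCP) lies at the very end of the fingers, on their centre line; the grasp point (between the pads) lies 19 mm behind it (tcp_to_grasp is the distance from the TCP to the grasp point, in mm); z points along the fingers, y is the line along which they close (so a half turn about z gives the same grasp; the last joint's range is limited). The gripper opens to 85 mm and grips with 20 to 120 N. Pads are 22 mm wide; open, the fingers measure 114 mm over their backs; the gripper's body (76 mm by 85 mm) begins 54 mm behind the grasp point. The pads swing forward as they close: fully open they stand 13 mm farther back than shut.
Start: joints at [1.004, 0.245, 1.558, -0, 1.339, -0.174], TCP at [248.803, 600.509, 231.29] pointing down, gripper open.
Joint ranges: [-3.13, 3.13], [-1.02, 2.26], [0.13, 2.54], [-0.95, 4.09], [0.21, 2.88], [-2.74, 2.74]. Speed limits (rad/s): [2.57, 2.57, 3.14, 3.14, 3.14, 3.14].

## Interface

Orientations are given as [roll, pitch, yaw] about the fixed x, y, z axes, in that order (R = Rz(yaw) Ry(pitch) Rx(roll)).
In Python, from cell import observe, capture, camera_model, job_done, tcp_to_grasp gives the robot as it stands.
- The arm moves only by the shell command python3 -m handwheel 'ROWS' [FORCE]. ROWS is JSON, a list of rows, each a list of 3 entries, a list of its own where there are three numbers: the shift along the world's x, y, z in mm, then the turn, a rotation vector about the world's x, y, z in degrees, then the opening, from 0 (shut) to 1 (fully open). In form: [[[x, y, z], [wx, wy, wz], hand], ...]. A call has 1 to 8 rows; each row is the pose to reach, as a shift and turn from the pose commanded when the call began; what a row does not reach only later rows make up. A row lasts 1/10 s, in which the tool goes at most 50 mm and 8.59 degrees, less where a joint would pass 70% of its speed; a pose out of reach is approached as far as the arm can. A call with a gripper value outside its range is refused whole. The fingers move at their own pace and stop on an object; FORCE is the grip in N (left out, the last holds). Time passes only in rows, so rows that repeat a pose let the fingers close. It gives the time, the measured TCP pose, the force, the opening and the grip force at its end, in the units of the state.
- observe(): the state, without advancing time (a new reading comes with each control period).
- capture(name): name is "scene" or "top" or "wrist"; returns the picture (420x560x3 uint8, red, green, blue); there is no depth.
- camera_model(name): a dict with "vertical_fov" (degrees; the focal length in pixels is half the picture's height over the tangent of half this angle, whatever the lens; pixels are square), "cx", "cy" (the principal point, pixels), "dist_coeffs" ([k1, k2, p1, p2, k3] as OpenCV has them; the pictures are not rectified), "R" (3x3) and "t" (3): a world point X has camera coordinates R X + t. Camera axes: x right, y down, z forward; pixel columns grow to the right and rows downward; lengths in mm; the calibration is good to about 2 mm. A picture is of the moment at which its call begins: read the wrist's pose just before it. camera_model takes no time and is no camera call; for the wrist camera it gives the pose at the moment of the call.
- job_done(): hands the job in; it is judged then, once.
The state is a dict: "clock": time; "qpos": joint angles; "qvel": joint speeds; "joint_torque": joint torques, N m; "position": TCP position; "ee_rot": TCP orientation; "wrist_force": force on the tool from outside, world axes, zero at the start; "ft_torque": the same for the moment, N m; "width": finger opening in mm; "gripper_force": force on a finger pad.
Only numpy, scipy, OpenCV 4.12 (cv2) and the standard library are available. Lean on these libraries where they do the work, as an engineer would, in place of code of your own. Each camera call takes 0.05 s, during which the arm holds its last target. There are 200 camera calls.

## Working session

There is one attempt and no reset: what is moved stays moved. The work goes in short steps, Python scripts to look and compute and a shell command to move; the robot and the scene stay as the last step left them, time stands still between calls to the robot, and variables do not carry over. Pictures are saved under pics/ and viewed, at most 10 in all, crops included, and the job is handed in when it is done.

```bash
ls; mkdir -p pics; python3 - <<'E'
from cell import *
import cv2,numpy as np
for n in("scene","top"):
    im=capture(n); cv2.imwrite(f"pics/{n}0.png",im[:,:,::-1])
    m=camera_model(n); print(n,m)
s=observe();print(s["clock"],s["position"],s["ee_rot"],tcp_to_grasp)
a=cv2.imread("pics/scene0.png")
E
```

```text
pics
scene {'vertical_fov': 54.61255346319743, 'cx': 283.32367967832676, 'cy': 209.66671740989136, 'dist_coeffs': array([0.02873998, 0.        , 0.        , 0.        , 0.        ]), 'R': array([[ 8.56711773e-01, -5.15794945e-01, -7.15573226e-04],
       [-2.82384552e-01, -4.67865960e-01, -8.37472631e-01],
       [ 4.31629358e-01,  7.17674730e-01, -5.46478801e-01]]), 't': array([-351.99619207,  304.40140539,  564.71381673])}
top {'vertical_fov': 43.57091927082798, 'cx': 272.7762888444791, 'cy': 207.64180353742788, 'dist_coeffs': array([0.026345, 0.      , 0.      , 0.      , 0.      ]), 'R': array([[-0.32213298, -0.94668271,  0.00471095],
       [-0.87334249,  0.29524915, -0.38742849],
       [ 0.36538094, -0.12891777, -0.92188772]]), 't': array([293.49607695, 449.16438462, 940.2125679 ])}
0.1 [248.52753766 600.05747438 230.27422122] [-3.13984522e+00 -3.23374900e-04  2.74878481e+00] 18.700000000000003
```

View pics/top0.png

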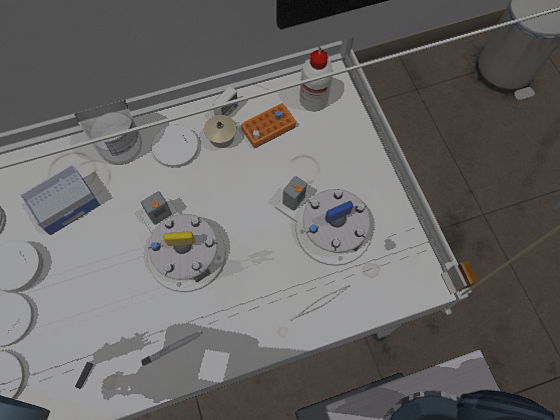

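View pics/scene0.png

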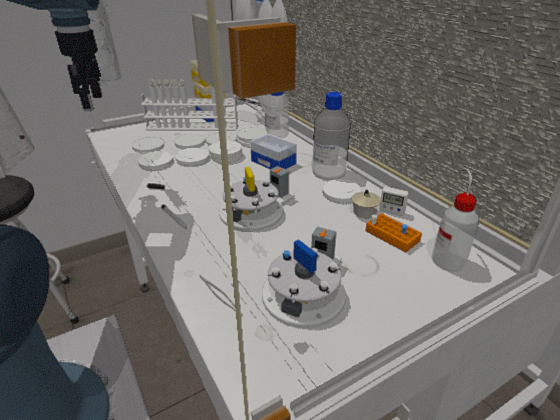

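The top view shows the blue bar at (340,211), its blue tube at (313,229) and the reader arrow at (298,188). The yellow carousel is at (180,245). Next I'll convert these to world positions.

```bash
cat > h.py <<'E'
import cv2,numpy as np
def K(m,h=420):
    f=h/2/np.tan(np.radians(m["vertical_fov"]/2)); return np.array([[f,0,m["cx"]],[0,f,m["cy"]],[0,0,1.]])
def cast(m,px,z):
    u=cv2.undistortPoints(np.array([[px]],float),K(m),m["dist_coeffs"])[0,0]
    R=np.array(m["R"]);c=-R.T@m["t"];d=R.T@np.r_[u,1]
    return c+d*(z-c[2])/d[2]
def proj(m,X):
    return cv2.projectPoints(np.array([X],float),cv2.Rodrigues(np.array(m["R"]))[0],np.array(m["t"]),K(m),m["dist_coeffs"])[0][0,0]
def blobs(im,lo,hi,amin=8):   # im RGB
    k=cv2.inRange(cv2.cvtColor(im,cv2.COLOR_RGB2HSV),lo,hi)
    n,l,s,c=cv2.connectedComponentsWithStats(k)
    return [(int(s[i,4]),c[i].round(1),s[i,:4],l==i) for i in range(1,n) if s[i,4]>=amin]
BLUE=((100,120,50),(130,255,255)); OR=((5,150,80),(18,255,255))
E
python3 - <<'E'
from h import *
from cell import camera_model
for n,reg in(("top",(280,160,380,270)),("scene",(255,220,350,330))):
    im=cv2.imread(f"pics/{n}0.png")[:,:,::-1].copy();m=camera_model(n)
    for nm,c,z in(("blue",BLUE,(71,97,118)),("or",OR,(82,))):
        for a,p,b,_ in blobs(im,*c):
            if reg[0]<p[0]<reg[2] and reg[1]<p[1]<reg[3]:
                print(n,nm,a,p,b,[cast(m,p,q).round(0)[:2] for q in z])
E
```

```text
top blue 180 [338.9 209. ] [326 201  27  22] [array([482.,   7.]), array([473.,  14.]), array([466.,  19.])]
top blue 32 [313.  227.6] [310 225   7   6] [array([461.,  70.]), array([453.,  75.]), array([446.,  79.])]
top or 30 [297.4 187.9] [293 184   9   8] [array([548.,  72.])]
scene blue 483 [304.8 255.8] [294 240  23  33] [array([485.,  45.]), array([467.,  19.]), array([453.,  -2.])]
scene blue 39 [286.3 254.2] [284 251   6   8] [array([458.,  67.]), array([441.,  40.]), array([428.,  18.])]
scene or 26 [322.7 233.5] [319 230   7   7] [array([546.,  73.])]
```

The two cameras agree. The axis is near (470,16), the tube at (460,69), at 54 mm and about 100°, and the arrow at about 37°. I'll go above the axis with yaw about 100°.

```bash
python3 -m handwheel '[[[15,-40,0],[0,0,-4],1],[[31,-82,0],[0,0,-8],1],[[47,-124,0],[0,0,-12],1],[[63,-166,0],[0,0,-16],1],[[79,-208,0],[0,0,-20],1],[[95,-250,0],[0,0,-24],1],[[111,-292,0],[0,0,-28],1],[[127,-334,0],[0,0,-32],1]]'
python3 -m handwheel '[[[16,-42,0],[0,0,-4],1],[[32,-84,0],[0,0,-8],1],[[48,-126,0],[0,0,-12],1],[[64,-168,0],[0,0,-16],1],[[80,-210,0],[0,0,-20],1],[[95,-250,0],[0,0,-25],1],[[95,-250,0],[0,0,-25],1],[[95,-250,0],[0,0,-25],1]]'
python3 - <<'E'
from cell import *
from h import *
s=observe();m=camera_model("wrist");im=capture("wrist")
cv2.imwrite("pics/w1.png",im[:,:,::-1])
print(s["clock"],s["position"],s["ee_rot"])
for nm,c,z in(("blue",BLUE,(71,118)),("or",OR,(82,))):
    for a,p,b,k in blobs(im,*c,60): 
        ys,xs=np.nonzero(k);print(nm,a,p,b,[cast(m,p,q).round(0)[:2] for q in z],cv2.minAreaRect(np.c_[xs,ys].astype(np.float32)))
E
```

```text
clock: 0.9
position: [375.8, 264.8, 231.0]
ee_rot: [-3.141, -0.0, 2.188]
wrist_force: [-0.0, 0.2, 0.4]
width: 85.2
gripper_force: 0.0
clock: 1.7
position: [470.6, 15.9, 230.8]
ee_rot: [-3.141, -0.001, 1.752]
wrist_force: [-1.8, -0.6, 0.2]
width: 85.0
gripper_force: 0.0
1.7 [470.58579735  15.93541908 230.81742666] [-3.14060261e+00 -7.64055581e-04  1.75239200e+00]
blue 212 [277.6 128.5] [270 120  16  19] [array([461.,  71.]), array([460.,  74.])] ((277.70733642578125, 128.1341552734375), (15.773550987243652, 15.305028915405273), 51.34019470214844)
blue 1234 [273.  197.8] [263 161  21  74] [array([468.,  11.]), array([466.,  23.])] ((273.29766845703125, 197.73736572265625), (18.027324676513672, 73.29449462890625), 3.5763344764709473)
blue 207 [545.2 206.9] [534 200  22  15] [array([719.,  49.]), array([679.,  55.])] ((544.4071655273438, 207.90167236328125), (21.58651351928711, 12.966898918151855), 12.994616508483887)
or 4888 [531.4 181.1] [498 127  62 104] [array([688.,  70.])] ((528.5, 178.5), (103.0, 61.0), 90.0)
or 217 [379.9 145.6] [369 138  27  18] [array([547.,  74.])] ((382.0, 146.5), (17.0, 26.0), 90.0)
```

View pics/w1.png

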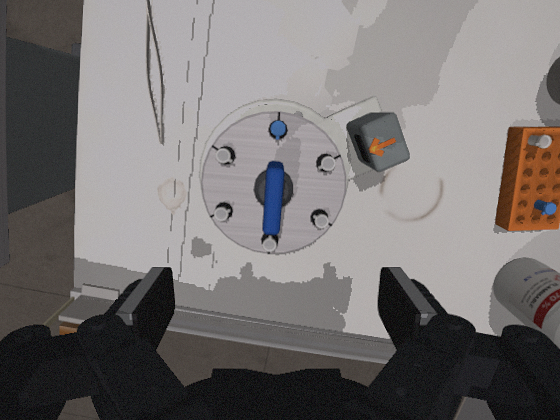

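The wrist view shows the turret's six tube tops near (278,129), (328,162), (321,218), (270,242), (222,212) and (225,155). The bar lies from (276,162) to (271,235), with the reader at upper right.

```bash
python3 - <<'E'
from cell import *
from h import *
m=camera_model("wrist")
P=np.array([cast(m,p,71)[:2] for p in((278,129),(328,162),(321,218),(270,242),(222,212),(225,155))])
print(P.round(0)); 
M=[(P[i]+P[i+3])/2 for i in range(3)];print(M)
c=np.mean(M,0);d=P-c;print(c,np.hypot(*d.T),np.degrees(np.arctan2(d[:,1],d[:,0])))
a,b=cast(m,(275.5,163),118),cast(m,(272,233),118);print("bar",a,b,np.degrees(np.arctan2(*(a-b)[1::-1])))
o=cast(m,(380,146),82)[:2]-c;print("arrow",np.hypot(*o),np.degrees(np.arctan2(o[1],o[0])))
E
```

```text
[[461.  72.]
 [509.  52.]
 [514.   1.]
 [473. -30.]
 [425. -10.]
 [420.  42.]]
[array([466.77870786,  20.86226866]), array([466.79380149,  21.3416129 ]), array([466.96400527,  21.58547075])]
[466.84550487  21.26311744] [51.02056792 52.37726586 51.32279804 51.80204457 52.36780667 51.36005232] [  96.61058948   36.35903363  -22.91019924  -83.63827074 -143.84636454
  156.32437229]
bar [463.07825816  49.65635318 118.        ] [470.37185929  -4.54108091 118.        ] 97.66451229758349
arrow 96.24516503358605 33.71901049926258
```

The axis is at (466.5,21.5), with radii of 51–52 mm as given, and the bar is at 97°. I'll shift (-4,+5.5), turn −3.5° and descend to z about 83.

```bash
python3 -m handwheel '[[[-4,5.5,-30],[0,0,-3.5],1],[[-4,5.5,-65],[0,0,-3.5],1],[[-4,5.5,-95],[0,0,-3.5],1],[[-4,5.5,-120],[0,0,-3.5],1],[[-4,5.5,-138],[0,0,-3.5],1],[[-4,5.5,-148],[0,0,-3.5],1],[[-4,5.5,-148],[0,0,-3.5],0.6],[[-4,5.5,-148],[0,0,-3.5],0.4]]' 40
python3 -m handwheel '[[[0,0,0],[0,0,0],0],[[0,0,0],[0,0,0],0],[[0,0,0],[0,0,0],0],[[0,0,0],[0,0,0],0],[[0,0,0],[0,0,0],0],[[0,0,0],[0,0,0],0],[[0,0,0],[0,0,0],0]]' 40
```

```text
clock: 2.55
position: [467.3, 22.5, 84.1]
ee_rot: [3.14, 0.0, 1.694]
wrist_force: [0.1, 0.2, -0.2]
width: 58.9
gripper_force: 0.0
clock: 3.25
position: [467.2, 21.9, 84.1]
ee_rot: [3.141, 0.0, 1.693]
wrist_force: [-1.3, 0.2, 6.8]
width: 13.4
gripper_force: 39.8
```

The bar is gripped at a width of 13.4 mm. Now I'll turn −60°, gently.

```bash
python3 -m handwheel '[[[0,0,0],[0,0,-4],0],[[0,0,0],[0,0,-9],0],[[0,0,0],[0,0,-14],0],[[0,0,0],[0,0,-19],0],[[0,0,0],[0,0,-24],0],[[0,0,0],[0,0,-29],0],[[0,0,0],[0,0,-34],0],[[0,0,0],[0,0,-39],0]]' 60
python3 -m handwheel '[[[0,0,0],[0,0,-4],0],[[0,0,0],[0,0,-8],0],[[0,0,0],[0,0,-12],0],[[0,0,0],[0,0,-16],0],[[0,0,0],[0,0,-19],0],[[0,0,0],[0,0,-21],0],[[0,0,0],[0,0,-21],0],[[0,0,0],[0,0,-21],0]]'
python3 - <<'E'
from cell import *
from h import *
s=observe();print(s["ft_torque"],s["wrist_force"],np.degrees(s["ee_rot"]))
m=camera_model("wrist");im=capture("wrist");cv2.imwrite("pics/w2.png",im[:,:,::-1])
im=capture("top");cv2.imwrite("pics/t2.png",im[:,:,::-1])
E
```

```text
clock: 4.05
position: [469.3, 21.4, 84.2]
ee_rot: [3.135, -0.002, 1.009]
wrist_force: [10.4, -2.3, -4.4]
width: 13.0
gripper_force: 58.3
clock: 4.85
position: [470.1, 20.7, 84.3]
ee_rot: [3.134, -0.005, 0.645]
wrist_force: [14.1, -3.8, -8.3]
width: 13.0
gripper_force: 58.4
[-0.48299459 -1.17260309  0.06361776] [14.14284612 -3.83948093 -8.30273429] [179.58678302  -0.3110769   36.96278594]
```

View pics/w2.png

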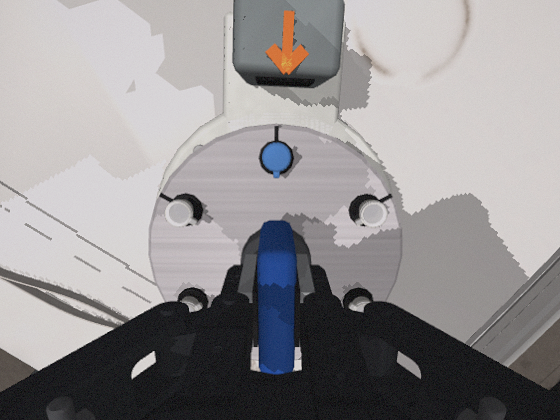

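The blue tube at (277,157) now faces the reader, whose arrow is at (288,45). It is about 2–3° short. I'll nudge it −2.5°, recentre to unload the side force, release and look from above.

```bash
python3 -m handwheel '[[[2,-1,0],[0,0,-1.5],0],[[4,-1,0],[0,0,-2.5],0],[[4,-1,0],[0,0,-2.5],0],[[4,-1,0],[0,0,-2.5],0]]'
python3 -c 'from cell import *;print(observe()["ft_torque"])'
python3 -m handwheel '[[[4,-1,0],[0,0,0],0.15],[[4,-1,0],[0,0,0],0.3],[[4,-1,0],[0,0,0],0.5],[[4,-1,0],[0,0,0],0.7],[[4,-1,0],[0,0,0],0.7],[[4,-1,0],[0,0,0],0.7]]'
```

```text
clock: 5.35
position: [470.2, 20.5, 84.1]
ee_rot: [-3.141, 0.003, 0.603]
wrist_force: [-7.6, -2.2, 11.2]
width: 13.5
gripper_force: 61.5
[-0.28939173  1.05104178  0.07842909]
clock: 5.95
position: [474.8, 20.0, 83.2]
ee_rot: [-3.142, 0.0, 0.602]
wrist_force: [0.1, -0.3, -0.4]
width: 59.8
gripper_force: 0.0
```

Released. I shifted 4 mm twice there, which did no harm. Now straight up, then a look.

```bash
python3 -m handwheel '[[[-4,1,0],[0,0,0],0.8],[[-4,1,15],[0,0,0],0.8],[[-4,1,40],[0,0,0],0.8],[[-4,1,75],[0,0,0],0.8],[[-4,1,110],[0,0,0],0.8],[[-4,1,145],[0,0,0],0.8],[[-4,1,145],[0,0,0],0.8],[[-4,1,145],[0,0,0],0.8]]'
python3 - <<'E'
from cell import *
from h import *
s=observe();print(s["position"],np.degrees(s["ee_rot"]))
m=camera_model("wrist");im=capture("wrist");cv2.imwrite("pics/w3.png",im[:,:,::-1])
for nm,c,z in(("blue",BLUE,(71,118)),("or",OR,(82,))):
    for a,p,b,k in blobs(im,*c,60): print(nm,a,p,b,[cast(m,p,q).round(1)[:2] for q in z])
im=capture("top");cv2.imwrite("pics/t3.png",im[:,:,::-1])
E
```

```text
clock: 6.75
position: [471.0, 21.0, 228.9]
ee_rot: [3.14, -0.001, 0.602]
wrist_force: [0.3, 0.1, 0.0]
width: 68.5
gripper_force: 0.0
[470.95812656  21.00271174 228.87855273] [ 1.79928872e+02 -6.62695753e-02  3.44987847e+01]
blue 210 [275.7 137.2] [268 129  16  19] [array([510.6,  48.7]), array([513.3,  50.6])]
blue 1252 [275.7 207.2] [267 171  18  74] [array([459.8,  13.7]), array([470.4,  21.1])]
or 247 [275.9  81.5] [266  64  20  31] [array([547.1,  73.6])]
```

View pics/w3.png

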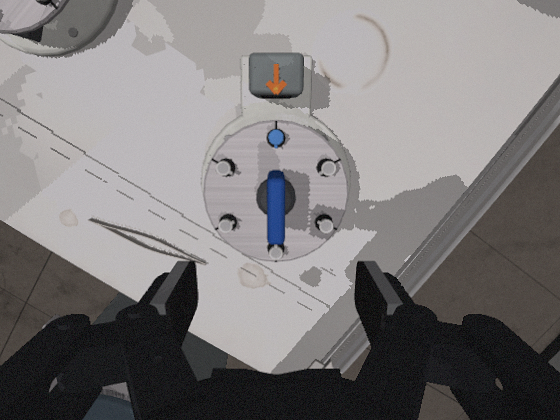

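View pics/t3.png

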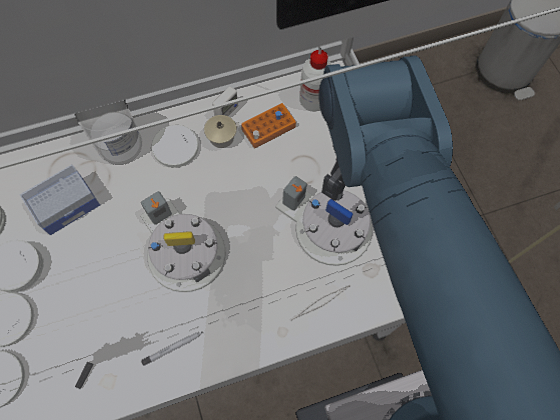

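The wrist view has the bar, blue tube and arrow all on column 276, so it sits in its detent. In the top view the yellow carousel is unchanged and the robot is clear of everything.

```bash
python3 -c 'from cell import *;print(job_done())'
```

```text
the job is handed in; nothing more can be done
None
```

I turned the blue-bar carousel one click clockwise and let go. Its blue tube now lines up with the reader head, the yellow-bar carousel looks unchanged, and I handed the job in at about 7 s.

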